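# Light-set a glued mosaic plaque in the key-switched lamp box

## Task

Lay the freshly glued mosaic plaque, glass side up, on the floor of the lamp box's open drawer, then push the drawer fully shut. With the drawer shut, take the key from the wooden block, push it fully home through the slot in the box's lock past the sticky pins, and turn it a quarter turn clockwise to its stop; the lamp burns only while the switch is held against its spring, so finish with the gripper still holding the key turned. Leave the other things on the bench where they are.

Things in the scene. Friction and masses are not known exactly. Their poses are not given: they have to be found in the camera images.
- lampbox: Grey metal lamp box standing fixed on the table on rubber feet, 170 mm deep (x) by 160 mm wide (y) by 100 mm high. Origin: centre of its underside, on the table. Its own -x is the front, where the drawer slides out; x and y lie along its sides, z up. The lock is in its top, near the front.
- drawer (a joint): How far the box's drawer stands open, m: 0 fully shut (its front against the box), 0.12 fully out; it starts 0.105 to 0.12 open. It slides along the box's -x with about 1.5 N of friction and stays where it is left.
- drawer_in (a point): Point on the drawer's inner floor (15 mm above the table), on its centre line, moving with it; axes as the box. Tray 126 mm wide (y +-63); x from -60 (inside of the front) to +89 mm (back wall); x up to about +50..60 is uncovered at the start. Side and back walls rise 30 mm above the floor, the front 44 mm, the roof over the shut drawer 45 mm. Box roof beyond the uncovered part is 100 mm high.
- drawer_lip (a point): Middle of the front edge of the pull lip on the drawer front, 57 mm above the table: a level lip 70 mm wide (y), 4 mm thick, standing 14 mm out from the upper part of the drawer front. Moves with the drawer; axes as the box. Push it (or the front) along the box's +x to shut.
- lock_mouth (a point): Centre of the upper face of the steel lock plate (46 x 46 mm), 102 mm above the table; axes as the box. Slot through it 22 (along the box's x) x 8 mm, plate 6 mm thick; the plug below has the same slot, with two sticky pins that take about 10 N of push at tip depths 15 to 22 mm: if it sticks, back off a little, rock and push. Key home: collar on plate, tip 24 mm down; it turns only below 20.
- plug (a joint): Turn of the lock's plug, rad: 0 at rest, slots in line, grows clockwise seen from above to a stop at 1.45. The key has about 0.1 rad of play in it, so the key turns about 1.55 rad to the stop. A spring turns it back to 0 when let go (about 0.04 N m at 0, 0.13 N m at the stop).
- key: Key upright in the block. Origin at the tip (lowest point), z up to the bow. Steel bit with wings 20 (x) x 6 mm (y), top at z=14, tapering over the lowest 6 mm to 12 x 2. Shank 6.4 mm, collar 17 mm across at z=24..29, black bow 36 (x) x 10 mm (y) at z=29..63: grip across the 10 mm at about z=53, so the fingertips clear the collar. 45 g. Enters the lock with its x along the box's x, either way.
- block: Fixed wooden tool block, 116 x 56 mm, 34 mm high; origin: centre of its underside, x along its length. The key stands in a slot (23 x 9 mm, 27 mm deep) at x = +30 mm, y = 0, wings along x, collar on the block's top; two empty round holes are at x = -8 and -36 mm. Block and plaque may stand in either of two places on the left of the table.
- plaque: Small mosaic plaque: plain light wooden tile 60 (x) x 44 (y) x 16 (z) mm with three glass lumps glued on top (up to 10 mm higher). Origin: centre of its underside; z up, out of the glass side. About 90 g. Grip it across the 44 mm (along its y) by the wood.
- cup_sky: Bystander: small clear cup of glass bits, 69 mm across, 24 mm high, loose; origin under its centre.
- dropper_c: Bystander: upright dropper bottle, 28 mm across, 85 mm high, loose; origin under its centre.
- tweezers: Bystander: steel tweezers lying on the table, 122 mm long (its y), 19 mm wide, 9 mm high, loose; origin under their middle.
- dropper_a: Bystander: upright dropper bottle, 28 mm across, 85 mm high, loose, in the sheet pan behind the lamp box; origin under its centre.
- dropper_b: Bystander: upright dropper bottle, 28 mm across, 85 mm high, loose, in the sheet pan behind the lamp box; origin under its centre.
- glue: Bystander: upright squeeze bottle of glue, 35 x 47 mm, 154 mm high, loose, at the front of the sheet pan; origin under its centre.
- pencil: Bystander: pencil lying on the table at the far left, 123 mm long, 7 mm thick, loose; origin under its middle.

How it is judged:
By the outcome, as a careful person would: the job done as asked, in the order asked, and still so for the second after the job is handed in, while the arm keeps its last pose, push and grip.
It also fails if it takes over 72 s, if anything falls off the work surface, if the arm or the gripper's body presses on something with over 40 N, if the wrist force passes 120 N, or if a joint passes its speed limit or range.

## Robot

A 6-joint arm with a two-finger parallel gripper is mounted at the origin on the work surface; the furniture and walls round the work are solid. World frame = base frame: x ahead of the robot, y to its left, z up, the work surface at z = 0. Lengths are in mm, angles in degrees, forces in N, time in s.
With the tool pointing down it reaches from about 350 to 850 mm from the base axis. Payload 8.1 kg.
Tool frame: the origin (TCP) lies at the very end of the fingers, on their centre line; the grasp point (between the pads) lies 19 mm behind it (r.grip_point_offset is the distance from the TCP to the grasp point, in mm); z points along the fingers, y is the line along which they close (so a half turn about z gives the same grasp; the last joint's range is limited). The gripper opens to 85 mm and grips with 20 to 120 N. Pads are 22 mm wide; open, the fingers measure 114 mm over their backs; the gripper's body (76 mm by 85 mm) begins 54 mm behind the grasp point. The pads swing forward as they close: fully open they stand 13 mm farther back than shut.
Start: joints at [63.747, 7.471, 85.268, -0, 87.261, -4.893], TCP at [218.514, 558.799, 197.292] pointing down, gripper open.
Joint ranges: [-169.43, 169.43], [-51.17, 129.36], [1.28, 143.12], [-76.62, 256.62], [0, 156.53], [-152.29, 152.29]. Speed limits (degrees/s): [136.94, 136.94, 159.86, 180, 180, 180].

## Interface

Orientations are given as [roll, pitch, yaw] about the fixed x, y, z axes, in that order (R = Rz(yaw) Ry(pitch) Rx(roll)).
In Python, from bench import status, eyes, r gives the robot as it stands.
- The arm moves only by the shell command python3 -m handwheel 'ROWS' [FORCE]. ROWS is a JSON object whose one key "series" holds a list that holds one entry, the list of rows, each a list of 7 numbers: the shift along the tool's x, y, z in cm, then the turn, a rotation vector about the tool's x, y, z in rad, then the opening, from 0 (shut) to 1 (fully open). In form: {"series": [[[tx, ty, tz, rx, ry, rz, claw], ...]]}. A call has 1 to 12 rows; each row is the pose to reach, as a shift and turn from the pose commanded when the call began, along the tool's axes at that moment; what a row does not reach only later rows make up. A row lasts 1/8 s, in which the tool goes at most 62.5 mm and 10.7 degrees, less where a joint would pass 70% of its speed; a pose out of reach is approached as far as the arm can. A call with a gripper value outside its range is refused whole. The fingers move at their own pace and stop on an object; FORCE is the grip in N (left out, the last holds). Time passes only in rows, so rows that repeat a pose let the fingers close. It gives the time, the measured TCP pose, the force, the opening and the grip force at its end, in the units of the state.
- status.sense(): the state, without advancing time (a new reading comes with each control period).
- eyes.snapshot(name): name is "scene" or "top" or "wrist"; returns a dict with "img" (384x512x3 uint8, red, green, blue), "mtx" (3x3 intrinsics, pixels), "R" (3x3) and "t" (3): a world point X has camera coordinates R X + t. Camera axes: x right, y down, z forward; pixel columns grow to the right and rows downward; lengths in mm; the calibration is good to about 2 mm. A picture is of the moment at which its call begins. There is no depth.
- r.hand_in(): hands the job in; it is judged then, once.
The state is a dict: "time": time; "joint_pos": joint angles; "qd": joint speeds; "joint_efforts": joint torques, N m; "tool_pos": TCP position; "tcp_rot": TCP orientation; "ft_force": force on the tool from outside, world axes, zero at the start; "wrist_torque": the same for the moment, N m; "finger_gap": finger opening in mm; "grip_force": force on a finger pad.
Only numpy, scipy, OpenCV 4.12 (cv2) and the standard library are available. Lean on these libraries where they do the work, as an engineer would, in place of code of your own. Each camera call takes 0.05 s, during which the arm holds its last target. There are 200 camera calls.

## Working session

There is one attempt and no reset: what is moved stays moved. The work goes in short steps, Python scripts to look and compute and a shell command to move; the robot and the scene stay as the last step left them, time stands still between calls to the robot, and variables do not carry over. Pictures are saved under pics/ and viewed, at most 10 in all, crops included, and the job is handed in when it is done.

```bash
mkdir -p pics; ls; python3 - <<'E'
from bench import status, eyes, r
import cv2
s=status.sense();print({k:s[k] for k in('time','tool_pos','tcp_rot','finger_gap')})
for n in('scene','top'):
    d=eyes.snapshot(n);cv2.imwrite(f'pics/{n}0.png',d['img'][:,:,::-1]);print(n,d['mtx'].tolist(),d['R'].tolist(),d['t'])
E
```

```text
pics
{'time': 0.0, 'tool_pos': array([218.24490074, 558.24289277, 196.2500312 ]), 'tcp_rot': array([-1.79895367e+02, -7.88093823e-03,  1.58641635e+02]), 'finger_gap': 85.72135203012029}
scene [[370.0294780739181, 0.0, 262.07311704184764], [0.0, 370.0294780739181, 187.84931892654714], [0.0, 0.0, 1.0]] [[0.9105746191322074, -0.4131086211138703, 0.013968899513985972], [-0.25005389297867253, -0.5774491649749918, -0.7771907825469211], [0.3291305418803391, 0.7041972231066247, -0.6291099723978892]] [-431.2938579   276.48803273  886.23429174]
top [[417.8557680623913, 0.0, 251.63683641465542], [0.0, 417.8557680623913, 187.9878440586861], [0.0, 0.0, 1.0]] [[0.015620299333881779, -0.9998080205315112, 0.01182913055052071], [-0.9972314939996261, -0.016438057717369153, -0.07251991198115372], [0.07270043757773241, -0.010663598798800024, -0.9972968134094605]] [ 116.80208075  542.79314404 1279.65269182]
```

View pics/top0.png

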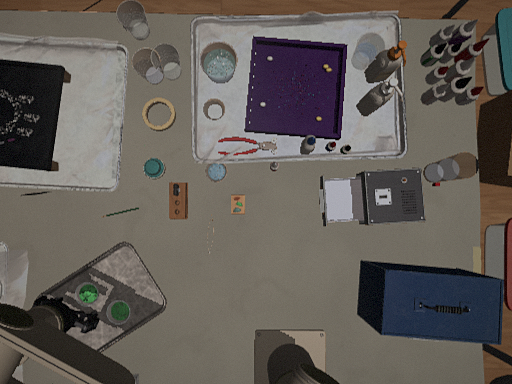

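View pics/scene0.png

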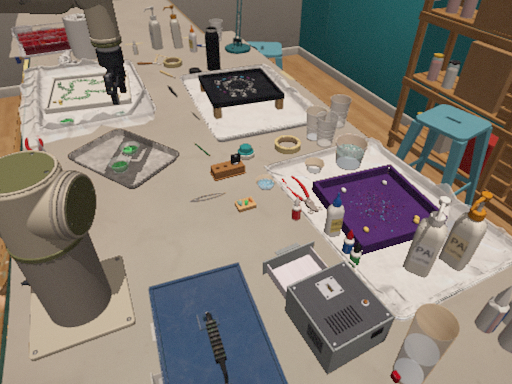

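The top view shows the block near px (178,200), the plaque near (238,204), the drawer at about (340,199) and the box at (395,195). The box front faces image left, which is world +y. I'll enlarge that region.

```bash
python3 - <<'E'
import cv2
i=cv2.imread('pics/top0.png')
a=cv2.resize(i[160:240,310:430],None,fx=6,fy=6,interpolation=cv2.INTER_CUBIC)[:,:720]
b=cv2.resize(i[175:225,160:260],None,fx=7,fy=7,interpolation=cv2.INTER_CUBIC)
cv2.imwrite('pics/a.png',a);cv2.imwrite('pics/b.png',b)
E
```

```text
(no output)
```

View pics/a.png

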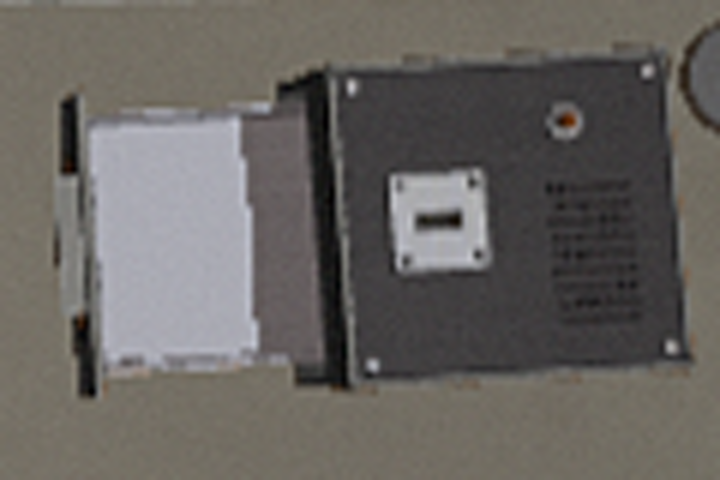

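View pics/b.png

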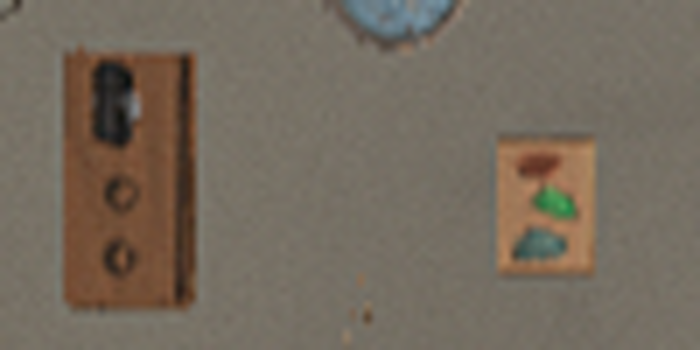

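```bash
cat > h.py <<'E'
import numpy as np, cv2, sys
from scipy.spatial.transform import Rotation as Ro
from bench import status, eyes, r
def ray(d,uv,z):
    R,t=np.array(d['R']),np.array(d['t']); c=-R.T@t
    v=R.T@np.linalg.inv(d['mtx'])@np.array([uv[0],uv[1],1.]); return c+v*(z-c[2])/v[2]
def go(x,y,z,yaw,roll=180,pitch=0):
    s=status.sense(); A=Ro.from_euler('xyz',s['tcp_rot'],degrees=True); B=Ro.from_euler('xyz',[roll,pitch,yaw],degrees=True)
    print('t',s['time'],'shift cm',np.round(A.inv().apply(np.array([x,y,z])-s['tool_pos'])/10,2),'rot',np.round((A.inv()*B).as_rotvec(),3))
if __name__=='__main__': go(*map(float,sys.argv[1:]))
E
python3 - <<'E'
from h import *
d=eyes.snapshot('top')
print('cam',-np.array(d['R']).T@d['t'])
A=lambda p:((p[0]+.5)/6-.5+310,(p[1]+.5)/6-.5+160)
B=lambda p:((p[0]+.5)/7-.5+160,(p[1]+.5)/7-.5+175)
def show(n,f,ps,z):
    P=np.array([ray(d,f(p),z)[:2] for p in ps]);print(n,P.round(0).tolist(),'mean',P.mean(0).round(1))
show('roof',A,[(330,68),(662,52),(688,357),(347,388)],100)
show('lock',A,[(440,220)],102)
show('plate',A,[(390,172),(485,169),(490,268),(397,273)],102)
show('lip',A,[(57,172),(72,318)],57)
show('front',A,[(77,97),(92,397)],59)
show('block',B,[(65,52),(185,52),(185,305),(65,305)],34)
show('bow',B,[(113,103)],34+34+5-0)
show('bow',B,[(113,103)],73)
show('holes',B,[(121,194),(121,258)],34)
show('plaque',B,[(498,137),(597,137),(597,273),(498,273)],16)
E
python3 h.py 430 300 250 180
```

```text
cam [ 446.43462386  139.34782509 1314.17519579]
roof [[591.0, -204.0], [601.0, -367.0], [452.0, -378.0], [435.0, -212.0]] mean [ 519.8 -290.1]
lock [[517.0, -257.0]] mean [ 517.  -256.7]
plate [[540.0, -232.0], [542.0, -279.0], [494.0, -281.0], [491.0, -236.0]] mean [ 516.8 -257. ]
lip [[541.0, -78.0], [467.0, -86.0]] mean [504.  -81.9]
front [[579.0, -88.0], [428.0, -96.0]] mean [503.3 -91.6]
block [[554.0, 380.0], [555.0, 327.0], [444.0, 324.0], [443.0, 377.0]] mean [499.1 352.1]
bow [[529.0, 352.0]] mean [529.3 351.6]
bow [[529.0, 352.0]] mean [529.3 351.6]
holes [[492.0, 354.0], [464.0, 353.0]] mean [478.2 353.2]
plaque [[521.0, 190.0], [522.0, 146.0], [461.0, 145.0], [461.0, 189.0]] mean [491.  167.7]
t 0.15 shift cm [-29.13 -16.36  -5.33] rot [-0.001 -0.    -0.373]
```

```bash
python3 h.py 491 167.7 150 180
```

```text
t 0.15 shift cm [-39.63 -26.45   4.68] rot [-0.001 -0.    -0.373]
```

```bash
python3 -m handwheel '{"series":[[[-39.63,-26.45,4.68,0,0,-0.373,1],[-39.63,-26.45,4.68,0,0,-0.373,1],[-39.63,-26.45,4.68,0,0,-0.373,1],[-39.63,-26.45,4.68,0,0,-0.373,1],[-39.63,-26.45,4.68,0,0,-0.373,1],[-39.63,-26.45,4.68,0,0,-0.373,1],[-39.63,-26.45,4.68,0,0,-0.373,1],[-39.63,-26.45,4.68,0,0,-0.373,1],[-39.63,-26.45,4.68,0,0,-0.373,1],[-39.63,-26.45,4.68,0,0,-0.373,1]]]}'
python3 - <<'E'
from h import *
d=eyes.snapshot('wrist');cv2.imwrite('pics/w1.png',d['img'][:,:,::-1]);np.savez('w1',**d)
E
python3 h.py 491 167.7 150 180
```

```text
time: 1.4
tool_pos: [490.9, 168.3, 150.2]
tcp_rot: [180.0, -0.1, 180.0]
ft_force: [-0.1, 0.3, 0.5]
finger_gap: 85.5
grip_force: 0.0
t 1.45 shift cm [-0.02 -0.11  0.04] rot [ 0.    -0.     0.001]
```

View pics/w1.png

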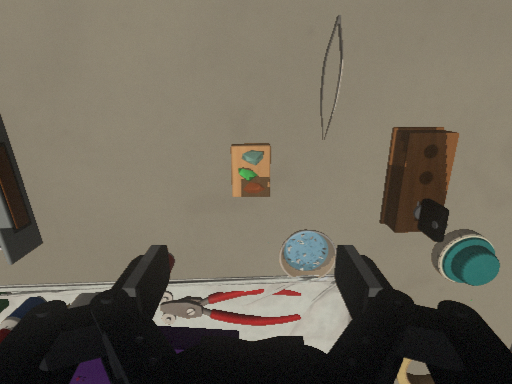

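The wrist view shows the plaque at about (251,170), upright in the image, and the block with its key at about (420,180). I'll measure the plaque, block corners and key.

```bash
python3 - <<'E'
from h import *
d=dict(np.load('w1.npz'));h=cv2.cvtColor(d['img'],cv2.COLOR_RGB2HSV)
sat=(h[...,1]>75).astype(np.uint8)
for nm,(u0,v0,u1,v1),zs in(('plaque',(215,130,290,210),(0,16)),('block',(370,115,470,240),(34,))):
    m=np.zeros_like(sat);m[v0:v1,u0:u1]=sat[v0:v1,u0:u1]
    c=max(cv2.findContours(m,0,1)[0],key=cv2.contourArea);q=cv2.boxPoints(cv2.minAreaRect(c))
    print(nm,cv2.contourArea(c),q.round(1).tolist())
    for z in zs:
        P=np.array([ray(d,p,z)[:2] for p in q]);e=P[1]-P[0];f=P[2]-P[1]
        print(z,P.round(1).tolist(),P.mean(0).round(1),np.hypot(*e).round(1),np.hypot(*f).round(1),np.degrees([np.arctan2(e[1],e[0]),np.arctan2(f[1],f[0])]).round(1))
    print('approx',cv2.approxPolyDP(c,3,True)[:,0].tolist())
E
```

```text
plaque 2014.5 [[230.0, 143.0], [270.0, 143.0], [270.0, 196.0], [230.0, 196.0]]
0 [[461.0, 143.7], [461.0, 188.9], [524.3, 190.0], [524.3, 142.2]] [492.6 166.2] 45.1 63.3 [89.9  1.1]
16 [[458.5, 145.0], [458.6, 187.9], [518.8, 189.0], [518.7, 143.5]] [488.6 166.3] 42.9 60.2 [89.9  1.1]
approx [[231, 144], [232, 196], [269, 196], [269, 144]]
block 5674.0 [[377.6000061035156, 229.60000610351562], [392.70001220703125, 120.0], [459.1000061035156, 129.1999969482422], [443.8999938964844, 238.8000030517578]]
34 [[552.3, 308.4], [433.4, 307.4], [442.4, 374.8], [563.7, 384.6]] [497.9 343.8] 118.9 68.0 [-179.5   82.4]
approx [[393, 127], [380, 222], [395, 232], [420, 231], [412, 211], [418, 200], [423, 204], [426, 198], [431, 199], [425, 202], [433, 208], [430, 212], [435, 211], [428, 203], [431, 199], [433, 205], [439, 207], [439, 203], [444, 207], [458, 133], [443, 127]]
```

```bash
python3 h.py 489.5 167 3 180
```

```text
t 1.45 shift cm [ 0.12 -0.18 14.74] rot [ 0.    -0.     0.001]
```

```bash
python3 -m handwheel '{"series":[[[0.12,-0.18,6,0,0,0,1],[0.12,-0.18,11,0,0,0,1],[0.12,-0.18,14.0,0,0,0,1],[0.12,-0.18,14.7,0,0,0,1],[0.12,-0.18,14.7,0,0,0,0.3],[0.12,-0.18,14.7,0,0,0,0.3],[0.12,-0.18,14.7,0,0,0,0.3],[0.12,-0.18,14.7,0,0,0,0.3],[0.12,-0.18,14.7,0,0,0,0.3]]]}' 30
```

```text
time: 2.58
tool_pos: [490.3, 166.3, 3.8]
tcp_rot: [180.0, 0.0, -180.0]
ft_force: [0.5, -0.2, -0.7]
finger_gap: 25.7
grip_force: 0.0
```

```bash
python3 - <<'E'
from h import *
d=eyes.snapshot('wrist');cv2.imwrite('pics/w2.png',d['img'][:,:,::-1])
e=eyes.snapshot('scene');cv2.imwrite('pics/s2.png',e['img'][:,:,::-1])
a=cv2.resize(e['img'][140:260,180:310,::-1],None,fx=3.2,fy=3.2,interpolation=2)
cv2.imwrite('pics/c2.png',np.hstack([cv2.resize(d['img'][:,:,::-1],(380,384)),a[:384]]))
E
```

```text
(no output)
```

View pics/c2.png

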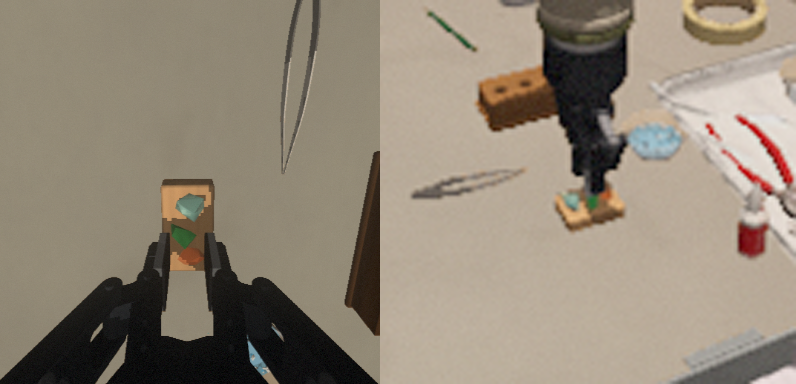

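The picture shows the fingers apparently standing over the plaque rather than astride it (tips at about rows 235–300, plaque columns 162–214). I'll check by projecting the tool axis into the image.

```bash
python3 - <<'E'
from h import *
d=eyes.snapshot('wrist');R,t=np.array(d['R']),np.array(d['t']);s=status.sense();p=s['tool_pos'];print(s['tool_pos'],s['finger_gap'],s['grip_force'],s['joint_pos'])
def pr(X):
    q=d['mtx']@(R@X+t);return (q[:2]/q[2]).round(0)
for z in(4,10,17,23,40):
    print(z,[pr(np.array([p[0],p[1]+o,z])) for o in(-22,-13,0,13,22)])
print([pr(np.array([489.5+a,167+b,16])) for a,b in((-30,-22),(-30,22),(30,22),(30,-22))])
h=cv2.cvtColor(d['img'],cv2.COLOR_RGB2HSV);m=((h[...,1]>75)&(h[...,0]<25)).astype(np.uint8);m[:,:180]=0;m[:,320:]=0
c=max(cv2.findContours(m,0,1)[0],key=cv2.contourArea);print(cv2.boundingRect(c),cv2.approxPolyDP(c,3,True)[:,0].tolist())
E
```

```text
[490.05147555 166.25160423   3.50316635] 25.62755452829482 0.0 [ 1.30632607e+01  5.52412214e+00  1.08693162e+02 -2.44718419e-03
  6.57848949e+01 -7.69424487e+01]
4 [array([219., 223.]), array([232., 223.]), array([252., 223.]), array([271., 223.]), array([285., 223.])]
10 [array([218., 227.]), array([232., 227.]), array([252., 227.]), array([272., 227.]), array([286., 227.])]
17 [array([216., 232.]), array([231., 232.]), array([252., 232.]), array([273., 232.]), array([287., 232.])]
23 [array([215., 236.]), array([230., 236.]), array([252., 236.]), array([273., 236.]), array([288., 236.])]
40 [array([211., 250.]), array([228., 250.]), array([252., 250.]), array([276., 250.]), array([292., 250.])]
[array([216., 184.]), array([290., 184.]), array([286., 272.]), array([219., 272.])]
(216, 179, 73, 96) [[219, 180], [218, 231], [228, 233], [224, 243], [229, 247], [229, 254], [225, 254], [229, 264], [225, 260], [227, 265], [220, 265], [222, 271], [223, 267], [228, 269], [222, 274], [229, 270], [280, 272], [276, 268], [283, 260], [275, 259], [281, 251], [276, 248], [280, 241], [275, 242], [275, 234], [287, 232], [286, 181]]
```

The fingertips project at row 232, so they stand at about z≈17, just above the wood: the open pads stand back and they closed over the top. I'll lift, pre-open only part way, then go down and close.

```bash
python3 -m handwheel '{"series":[[[0,0,-1.5,0,0,0,0.3],[0,0,-3,0,0,0,0.3],[0.05,-0.05,-3,0,0,0,0.7],[0.05,-0.05,-3,0,0,0,0.7],[0.05,-0.05,-3,0,0,0,0.7]]]}'
python3 - <<'E'
from h import *
d=eyes.snapshot('wrist');R,t=np.array(d['R']),np.array(d['t']);s=status.sense();p=s['tool_pos'];print(p,s['finger_gap'])
v=d['img'].max(2)
def pr(X):
    q=d['mtx']@(R@X+t);return (q[:2]/q[2]).round(0)
for o in(0,5,10,15,20,30): print(o,pr(p+[0,-s['finger_gap']/2,o]),pr(p+[0,s['finger_gap']/2,o]))
cv2.imwrite('pics/w3.png',cv2.resize(d['img'][150:330,150:350,::-1],None,fx=3,fy=3,interpolation=2))
E
```

```text
time: 3.35
tool_pos: [489.1, 165.7, 33.0]
tcp_rot: [-180.0, -0.0, -180.0]
ft_force: [-0.5, -0.0, -0.5]
finger_gap: 60.1
grip_force: 0.0
[489.04689712 165.71263369  32.93900178] 59.7074730908667
0 [207. 223.] [297. 222.]
5 [206. 226.] [298. 226.]
10 [204. 229.] [299. 229.]
15 [203. 233.] [300. 233.]
20 [202. 236.] [302. 236.]
30 [199. 245.] [304. 245.]
```

View pics/w3.png

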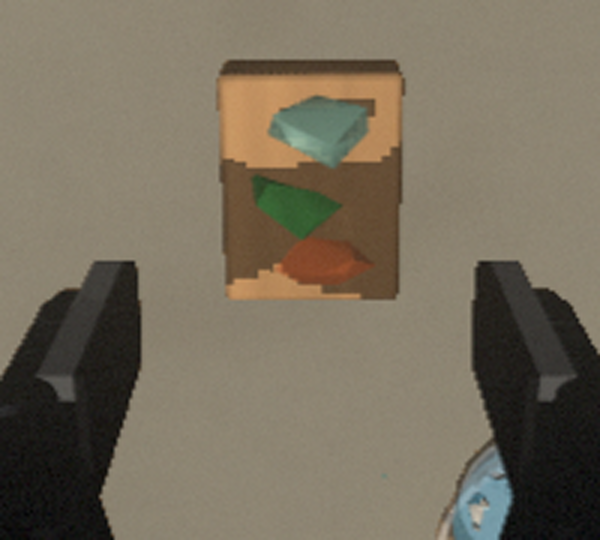

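```bash
python3 - <<'E'
from h import *
d=eyes.snapshot('scene');R,t=np.array(d['R']),np.array(d['t'])
def pr(X):
    q=d['mtx']@(R@np.array(X)+t);return (q[:2]/q[2]).round(1)
for z in(4,17,30,44): print(z,pr([490,166,z]))
w=eyes.snapshot('wrist');s=status.sense();Rw,tw=np.array(w['R']),np.array(w['t'])
c=-Rw.T@tw;print('wristcam',c,s['tool_pos'],'axis',Rw[2])
# depth where pad inner edges (196,308) span the gap, tip corner at 237
for u in(196,308):
    for o in(0,20,40): print(u,o,ray(w,(u,237),s['tool_pos'][2]+o)-s['tool_pos'])
cv2.imwrite('pics/s4.png',cv2.resize(d['img'][150:230,200:290,::-1],None,fx=7,fy=7,interpolation=2))
for z in(33,40,46,53,73): print(z,(pr([489,166,z])-[200,150])*7, (pr([478,136,z])-[200,150])*7,(pr([478,196,z])-[200,150])*7)
E
```

```text
4 [245.  205.4]
17 [244.9 202.2]
30 [244.9 199.1]
44 [244.8 195.6]
wristcam [409.52287562 165.87185954 208.31670542] [489.15778392 165.72190182  33.00962736] axis [ 3.09418464e-01 -7.96190648e-04 -9.50925644e-01]
196 0 [ 1.05215308e+01 -3.76880723e+01 -7.10542736e-15]
196 20 [  0.23598611 -33.37130075  20.        ]
196 40 [-10.04955856 -29.05452924  40.        ]
308 0 [ 1.05332686e+01  3.80058816e+01 -7.10542736e-15]
308 20 [ 0.24638484 33.68706863 20.        ]
308 40 [-10.04049894  29.36825569  40.        ]
33 [312.2 338.8] [315.  387.1] [263.9 305.2]
40 [311.5 326.9] [314.3 375.2] [263.2 293.3]
46 [311.5 316.4] [314.3 364.7] [263.2 282.8]
53 [310.8 304.5] [313.6 352.1] [262.5 270.9]
73 [310.1 268.8] [312.9 316.4] [261.1 235.2]
```

View pics/s4.png

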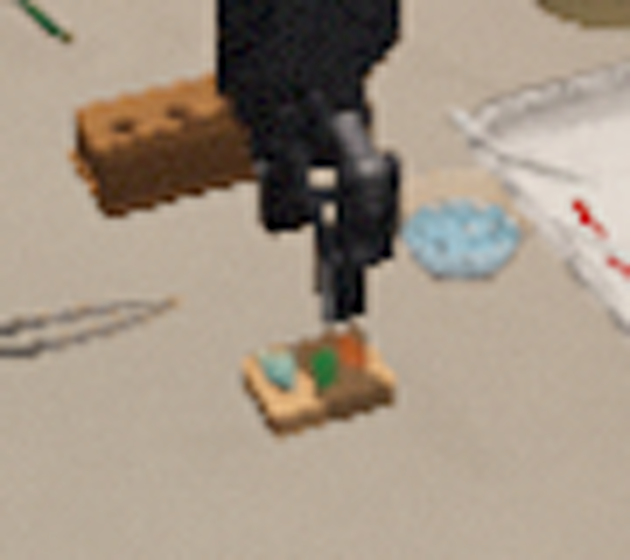

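The side view settles it: the fingertips are about 40 mm above the reported TCP, since the near fingertip is at crop (340,318), which is z≈73 while the reported z is 33. The wrist view gives the same (pad edge x=-10, y=±29 at +40 mm). I'll treat tip z as reported z + ~40 and go down in steps, watching the force.

```bash
python3 h.py 489.5 167 -32 180; python3 -m handwheel '{"series":[[[0,-0.12,3,0,0,0,0.7],[0,-0.12,5,0,0,0,0.7],[0,-0.12,6,0,0,0,0.7],[0,-0.12,6.2,0,0,0,0.7],[0,-0.12,6.2,0,0,0,0.7]]]}'
python3 - <<'E'
from h import *
d=eyes.snapshot('wrist');s=status.sense();p=s['tool_pos']
g=d['img'].max(2)
# dark-finger edges: print tip row & inner columns
m=(g<60).astype(np.uint8);m[:, 225:285]=0
row=[np.where(m[:,c])[0] for c in(190,192,194,310,312,314)];print([r_[r_>200].min() if (r_>200).any() else None for r_ in row])
L=m[260:264,:256];print(np.where(L.any(0))[0].max(),256+np.where(m[260:264,256:].any(0))[0].min())
for o in(20,30,40,45):print(o,(ray(d,(196,237),p[2]+o)-p).round(1))
E
```

```text
t 3.5 shift cm [-0.04  0.13  6.5 ] rot [-0.    -0.001  0.   ]
time: 4.12
tool_pos: [490.1, 164.8, -27.9]
tcp_rot: [180.0, 0.0, -180.0]
ft_force: [0.6, -0.7, -0.3]
finger_gap: 60.0
grip_force: 0.0
[np.int64(237), np.int64(237), np.int64(237), np.int64(237), np.int64(237), np.int64(237)]
196 308
20 [ -0.1 -33.4  20. ]
30 [ -5.3 -31.2  30. ]
40 [-10.4 -29.1  40. ]
45 [-13. -28.  45.]
```

```bash
python3 -m handwheel '{"series":[[[0.05,0.2,0.2,0,0,0,0.7],[0.05,0.2,0.2,0,0,0,0.4],[0.05,0.2,0.2,0,0,0,0.4],[0.05,0.2,0.2,0,0,0,0.4],[0.05,0.2,0.2,0,0,0,0.4]]]}' 30
```

```text
time: 4.8
tool_pos: [489.4, 166.9, -30.1]
tcp_rot: [180.0, 0.0, -180.0]
ft_force: [-1.5, 1.3, 5.3]
finger_gap: 43.1
grip_force: 31.4
```

```bash
python3 -m handwheel '{"series":[[[0,0,-3,0,0,0,0.4],[0,0,-8,0,0,0,0.4],[0,-6,-9,0,0,-0.075,0.4],[0,-12,-9,0,0,-0.075,0.4]]]}'; python3 h.py 509.3 -152 50 184.3;python3 h.py 509.3 -152 -12 184.3
```

```text
time: 5.3
tool_pos: [490.0, 45.7, 61.0]
tcp_rot: [-180.0, 0.2, -175.5]
ft_force: [1.0, -0.5, -1.4]
finger_gap: 43.1
grip_force: 31.1
t 5.3 shift cm [ -0.36 -19.86   1.11] rot [-0.001  0.003  0.004]
t 5.3 shift cm [ -0.35 -19.85   7.31] rot [-0.001  0.003  0.004]
```

Plaque held (gap 43 mm, 31 N). I'll move over the drawer and measure it from the wrist view before going down.

```bash
python3 -m handwheel '{"series":[[[-0.36,-6,0,0,0,0,0.4],[-0.36,-12,0,0,0,0,0.4],[-0.36,-17,0,0,0,0,0.4],[-0.36,-19.8,0.3,0,0,0,0.4],[-0.36,-19.8,0.3,0,0,0,0.4],[-0.36,-19.8,0.3,0,0,0,0.4]]]}'
python3 - <<'E'
from h import *
d=eyes.snapshot('wrist');np.savez('w5',**d);cv2.imwrite('pics/w5.png',d['img'][:,:,::-1])
E
```

```text
time: 6.05
tool_pos: [507.0, -149.9, 55.9]
tcp_rot: [180.0, -0.1, -175.7]
ft_force: [0.5, 0.1, -1.3]
finger_gap: 42.8
grip_force: 31.1
```

View pics/w5.png

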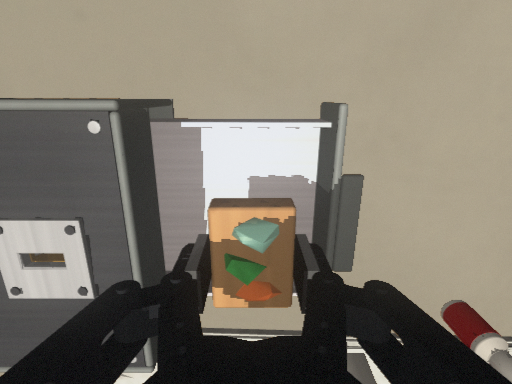

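The wrist view shows the drawer front's top at columns 322–346, the roof edge at columns 112–135, the tray's near wall at row 120 and the lock slot at (43,260). I'll turn these into world positions.

```bash
python3 - <<'E'
from h import *
d=dict(np.load('w5.npz'))
P=lambda n,u,v,z:print(n,ray(d,(u,v),z)[:2].round(1))
P('front in top',322,105,59);P('front in',317,190,59);P('front out',346,105,59);P('lip a',362,176,57);P('lip b',352,271,57)
P('roof e',111,112,100);P('roof e2',133,265,100);P('wall top',250,121,45);P('wall far',250,331,45)
P('plaque tip z',209,208,91)
P('slot',43,260.5,102)
for p in((0,222),(80,220),(92,297),(10,299)):P('plate',*p,102)
E
```

```text
front in top [ 429.2 -115.3]
front in [ 480.3 -110.7]
front out [ 428.1 -101.5]
lip a [469.6 -83.4]
lip b [538.2 -77.2]
roof e [ 438.6 -217.2]
roof e2 [ 515.8 -211.6]
wall top [ 442.3 -155.8]
wall far [ 607.5 -143.8]
plaque tip z [ 484.5 -174. ]
slot [ 515.2 -256.6]
plate [ 495.  -274.4]
plate [ 491.  -235.2]
plate [ 536.  -233.7]
plate [ 540.5 -277.9]
```

```bash
python3 h.py 509 -152.5 -14 184.3;  python3 -m handwheel '{"series":[[[-0.2,-0.25,3,0,0,0,0.4],[-0.2,-0.25,5,0,0,0,0.4],[-0.2,-0.25,6.4,0,0,0,0.4],[-0.2,-0.25,6.8,0,0,0,0.4],[-0.2,-0.25,6.9,0,0,0,0.4]]]}'
```

```text
t 6.1 shift cm [-0.17 -0.31  7.01] rot [ 0.001 -0.001  0.001]
time: 6.72
tool_pos: [509.2, -147.9, -12.9]
tcp_rot: [179.7, -0.1, -175.6]
ft_force: [-4.9, 22.6, 9.5]
finger_gap: 43.0
grip_force: 36.9
```

The wrist force is 22 N along +y, so the gripper's knuckle is touching the box's roof edge. I'll back off upward and shift toward the drawer front.

```bash
python3 -m handwheel '{"series":[[[0,0.5,-1,0,0,0,0.4],[0,0.9,-2.5,0,0,0,0.4],[0,0.9,-2.5,0,0,0,0.4]]]}'
python3 - <<'E'
from h import *
d=eyes.snapshot('wrist');np.savez('w6',**d)
o=eyes.snapshot('scene');a=cv2.resize(o['img'][200:300,230:350,::-1],None,fx=3.84,fy=3.84,interpolation=2)
cv2.imwrite('pics/w6.png',cv2.resize(np.hstack([d['img'][:,:,::-1][:,80:400],a]),None,fx=1,fy=1))
E
```

```text
time: 7.1
tool_pos: [510.9, -144.2, 14.9]
tcp_rot: [-179.9, 0.2, -175.6]
ft_force: [0.4, -0.3, -0.5]
finger_gap: 42.7
grip_force: 37.0
```

View pics/w6.png

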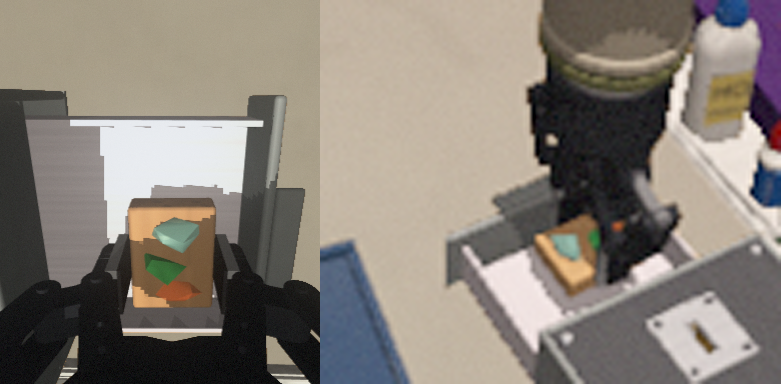

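The drawer is still fully open (front edge around column 265 of the left panel), and the plaque is firmly held. Along the drawer the knuckles don't clear the roof, so I'll raise it, turn the grasp a quarter turn so the fingers lie across the tray, and go down again.

```bash
python3 -m handwheel '{"series":[[[0,0.5,-4,0,0,0,0.4],[0,0,-5.5,0,0,0.18,0.4],[0,-0.2,-5.5,0,0,0.36,0.4],[0,-0.2,-5.5,0,0,0.54,0.4],[0,-0.2,-5.5,0,0,0.72,0.4],[0,-0.2,-5.5,0,0,0.9,0.4],[0,-0.2,-5.5,0,0,1.08,0.4],[0,-0.2,-5.5,0,0,1.26,0.4],[0,-0.2,-5.5,0,0,1.44,0.4],[0,-0.2,-5.5,0,0,1.57,0.4],[0,-0.2,-5.5,0,0,1.57,0.4]]]}'; python3 h.py 508.5 -149 -12 94.3
```

```text
time: 8.57
tool_pos: [508.8, -146.1, 67.0]
tcp_rot: [-180.0, -0.0, 94.4]
ft_force: [-0.4, -0.4, -0.6]
finger_gap: 43.0
grip_force: 37.0
t 8.575 shift cm [-0.29 -0.04  7.9 ] rot [-0.001 -0.     0.001]
```

```bash
python3 -m handwheel '{"series":[[[-0.29,-0.04,3,0,0,0,0.4],[-0.29,-0.04,6,0,0,0,0.4],[-0.29,-0.04,7.4,0,0,0,0.4],[-0.29,-0.04,7.8,0,0,0,0.4],[-0.29,-0.04,7.8,0,0,0,0.4]]]}'
```

```text
time: 9.2
tool_pos: [509.5, -149.1, -9.9]
tcp_rot: [180.0, 0.0, 94.4]
ft_force: [-0.1, -0.3, -0.6]
finger_gap: 43.1
grip_force: 37.0
```

```bash
python3 -m handwheel '{"series":[[[0,0,0.3,0,0,0,0.4],[0,0,0.5,0,0,0,0.4],[0,0,0.5,0,0,0,0.4]]]}'
```

```text
time: 9.57
tool_pos: [509.6, -149.0, -15.0]
tcp_rot: [179.9, 0.0, 94.4]
ft_force: [0.5, -0.9, 0.5]
finger_gap: 42.9
grip_force: 37.2
```

```bash
python3 -m handwheel '{"series":[[[0,0,0.12,0,0,0,0.4],[0,0,0.12,0,0,0,0.4]]]}'
```

```text
time: 9.82
tool_pos: [509.6, -149.3, -15.1]
tcp_rot: [180.0, 0.1, 94.4]
ft_force: [-5.6, 0.6, 13.1]
finger_gap: 43.6
grip_force: 38.5
```

Contact with the drawer floor (13 N up). I'll release, lift clear and check the plaque's lie.

```bash
python3 -m handwheel '{"series":[[[0,0,-0.05,0,0,0,0.62],[0,0,-0.05,0,0,0,0.62],[0,0,-0.05,0,0,0,0.62],[0,0,-3,0,0,0,0.62],[0,0,-8,0,0,0,0.62],[0,0,-12,0,0,0,0.62],[0,0,-12,0,0,0,0.62]]]}'
python3 - <<'E'
from h import *
d=eyes.snapshot('wrist');np.savez('w7',**d);h=cv2.cvtColor(d['img'],cv2.COLOR_RGB2HSV)
m=((h[...,1]>60)&(h[...,0]<100)).astype(np.uint8);m=cv2.morphologyEx(m,cv2.MORPH_CLOSE,np.ones((5,5)))
for c in cv2.findContours(m,0,1)[0]:
    if cv2.contourArea(c)>800:
        q=cv2.minAreaRect(c);P=np.array([ray(d,p,31)[:2] for p in cv2.boxPoints(q)]);print(q,P.round(0).tolist(),P.mean(0))
E
python3 h.py 504.5 -50 5 4.3
```

```text
time: 10.7
tool_pos: [512.0, -150.0, 107.6]
tcp_rot: [179.6, 0.2, 94.4]
ft_force: [0.2, -0.5, -0.1]
finger_gap: 52.9
grip_force: 0.0
((443.5, 354.5), (57.0, 135.0), 90.0) [[660.0, -299.0], [808.0, -288.0], [839.0, -371.0], [678.0, -382.0]] [ 746.21018416 -335.10248   ]
((181.0, 324.5), (117.0, 362.0), 90.0) [[267.0, -251.0], [630.0, -225.0], [661.0, -383.0], [236.0, -411.0]] [ 448.58862011 -317.44662444]
((248.5, 184.5), (63.0, 47.0), 90.0) [[486.0, -120.0], [528.0, -117.0], [534.0, -177.0], [489.0, -180.0]] [ 509.21485357 -148.4176167 ]
t 10.75 shift cm [9.97 0.13 9.99] rot [ 4.000e-03 -1.000e-03  1.572e+00]
```

The plaque lies flat and square in the drawer at (509,-148), outline 60×44 at its top height. Next I'll shut the fingers and go in front of the lip.

```bash
python3 -m handwheel '{"series":[[[5,0,-0.5,0,0,0,0],[10,0,0,0,0,0,0],[10,0.1,5,0,0,0,0],[10,0.1,9.3,0,0,0,0],[10,0.1,9.3,0,0,0,0],[10,0.1,9.3,0,0,0,0]]]}'
python3 - <<'E'
from h import *
d=eyes.snapshot('scene');R,t=np.array(d['R']),np.array(d['t']);s=status.sense();p=s['tool_pos']
pr=lambda X:(lambda q:(q[:2]/q[2]).round(1))(d['mtx']@(R@np.array(X)+t))
for o in(20,30,40):print(o,pr(p+[0,0,o]))
g=d['img'].max(2);u=int(pr(p)[0])
for c in range(u-6,u+10,2):print(c,g[195:260:2,c].tolist())
E
```

```text
time: 11.5
tool_pos: [502.5, -49.2, 10.8]
tcp_rot: [-180.0, -0.0, 94.3]
ft_force: [0.3, -0.3, 0.9]
finger_gap: 0.1
grip_force: 0.0
20 [279.9 245.1]
30 [280.1 242.6]
40 [280.3 240. ]
273 [75, 71, 36, 24, 34, 36, 27, 36, 36, 34, 31, 31, 28, 30, 23, 175, 177, 31, 48, 32, 36, 179, 196, 194, 192, 192, 193, 194, 194, 193, 194, 183, 111]
275 [95, 88, 52, 22, 26, 32, 27, 22, 36, 36, 29, 32, 33, 20, 27, 19, 29, 31, 45, 33, 38, 23, 13, 194, 195, 193, 193, 193, 180, 171, 192, 164, 95]
277 [103, 69, 82, 32, 37, 34, 35, 38, 31, 33, 36, 37, 20, 29, 32, 34, 32, 24, 32, 29, 23, 28, 28, 23, 177, 195, 194, 196, 176, 177, 168, 132, 94]
279 [92, 68, 100, 37, 23, 42, 36, 35, 39, 36, 31, 36, 39, 25, 31, 27, 22, 34, 29, 31, 32, 56, 72, 81, 86, 188, 194, 175, 172, 168, 174, 94, 97]
281 [69, 78, 99, 41, 36, 38, 32, 37, 38, 34, 36, 36, 31, 28, 25, 35, 29, 33, 28, 26, 74, 101, 105, 99, 86, 196, 193, 170, 172, 162, 135, 97, 101]
283 [68, 85, 101, 48, 31, 38, 26, 34, 36, 37, 38, 28, 26, 36, 34, 22, 21, 25, 24, 69, 85, 92, 100, 104, 177, 194, 186, 173, 179, 169, 105, 97, 98]
285 [68, 89, 100, 55, 33, 35, 32, 29, 38, 39, 30, 32, 22, 27, 17, 30, 25, 26, 22, 28, 46, 127, 145, 185, 195, 192, 173, 172, 144, 155, 94, 98, 96]
287 [74, 87, 103, 41, 38, 33, 33, 29, 33, 35, 37, 26, 32, 27, 29, 19, 25, 14, 153, 189, 198, 194, 191, 192, 191, 194, 178, 176, 177, 123, 94, 101, 96]
```

```bash
python3 -m handwheel '{"series":[[[-1,-0.2,0.8,0,0,0,0],[-2.5,-0.3,0.8,0,0,0,0],[-4,-0.3,0.8,0,0,0,0],[-5.5,-0.3,0.8,0,0,0,0],[-7,-0.3,0.8,0,0,0,0],[-8.5,-0.3,0.8,0,0,0,0],[-10,-0.3,0.8,0,0,0,0],[-11,-0.3,0.8,0,0,0,0]]]}'
```

```text
time: 12.55
tool_pos: [507.8, -160.0, 2.3]
tcp_rot: [-180.0, 0.0, 94.3]
ft_force: [-0.5, 2.2, 2.3]
finger_gap: -0.1
grip_force: 0.9
```

```bash
python3 -m handwheel '{"series":[[[-1,0,0,0,0,0,0],[-1.8,0,0,0,0,0,0],[-2.3,0,0,0,0,0,0],[-2.5,0,0,0,0,0,0]]]}';python3 -m handwheel '{"series":[[[-0.3,0,0,0,0,0,0],[-0.5,0,0,0,0,0,0],[-0.5,0,0,0,0,0,0]]]}'
```

```text
time: 13.05
tool_pos: [509.1, -178.9, 2.0]
tcp_rot: [-179.9, -0.5, 94.4]
ft_force: [-3.8, 32.1, 14.4]
finger_gap: 0.0
grip_force: 15.8
time: 13.42
tool_pos: [509.0, -178.9, 1.9]
tcp_rot: [-179.8, -0.9, 94.5]
ft_force: [-6.0, 47.8, 22.2]
finger_gap: -0.0
grip_force: 24.2
```

Firm stop at y≈-179. I'll back off, rise, and check the lip's position in the top view.

```bash
python3 -m handwheel '{"series":[[[2,0,0,0,0,0,0],[5,0,-2,0,0,0,0],[8,0,-8,0,0,0,0.5],[14,0,-12,0,0,0,0.5],[20,0,-12,0,0,-0.18,0.5]]]}'
python3 - <<'E'
from h import *
d=eyes.snapshot('top');a=np.load('w1.npz')
im=d['img'];g=cv2.cvtColor(im,cv2.COLOR_RGB2GRAY)
R,t=np.array(d['R']),np.array(d['t'])
pr=lambda X:(lambda q:(q[:2]/q[2]).round(1))(d['mtx']@(R@np.array(X)+t))
for n,X in(('lip shut?',(513,-192,57)),('lip open',(504,-81,57)),('roof',(516,-212,100)),('front face base',(516,-212,0))):print(n,pr(X))
for v in(192,196,200):print(v,g[v,330:385].tolist())
E
```

```text
time: 14.05
tool_pos: [498.2, 1.9, 125.3]
tcp_rot: [179.6, 0.2, 104.7]
ft_force: [2.1, 0.0, -0.0]
finger_gap: 42.7
grip_force: 0.0
lip shut? [356.7 198. ]
lip open [320.  200.4]
roof [367.4 196.4]
front face base [358.3 198. ]
192 [150, 147, 145, 145, 146, 148, 148, 145, 147, 143, 143, 144, 141, 141, 141, 139, 142, 128, 120, 109, 110, 112, 102, 119, 112, 126, 123, 120, 127, 101, 125, 112, 84, 80, 26, 11, 120, 58, 59, 65, 67, 64, 67, 63, 30, 181, 166, 174, 173, 170, 172, 170, 169, 172, 168]
196 [143, 144, 140, 143, 144, 147, 146, 146, 146, 145, 148, 148, 149, 149, 148, 149, 147, 131, 114, 118, 106, 105, 111, 113, 116, 122, 122, 119, 126, 108, 114, 108, 92, 74, 23, 17, 96, 95, 65, 62, 65, 64, 67, 62, 47, 136, 177, 173, 180, 82, 31, 45, 40, 42, 29]
200 [131, 132, 129, 132, 131, 131, 127, 135, 132, 134, 134, 136, 136, 135, 135, 137, 127, 119, 103, 98, 101, 103, 111, 110, 122, 121, 122, 125, 123, 117, 108, 111, 89, 50, 25, 20, 45, 135, 75, 60, 62, 65, 63, 63, 55, 95, 175, 175, 176, 175, 176, 175, 171, 172, 173]
```

Lip edge at col ≈356, front flush against the box face: drawer shut. Now to the key.

```bash
python3 h.py 500 250 110 181
```

```text
t 14.1 shift cm [23.06  6.8   1.54] rot [ 0.006  0.002 -1.315]
```

```bash
python3 h.py 529 352 90 181
```

```text
t 14.1 shift cm [32.1  12.33  3.59] rot [ 0.006  0.002 -1.315]
```

```bash
python3 -m handwheel '{"series":[[[6,2,0,0,0,-0.18,0.5],[12,4,0,0,0,-0.36,0.5],[17,6.5,0,0,0,-0.54,0.5],[23,9,0,0,0,-0.72,0.5],[28,10.5,2,0,0,-0.9,0.5],[32,12.3,3.5,0,0,-1.08,0.5],[32.1,12.3,3.6,0,0,-1.2,0.5],[32.1,12.3,3.6,0,0,-1.315,0.5],[32.1,12.3,3.6,0,0,-1.315,0.5],[32.1,12.3,3.6,0,0,-1.315,0.5]]]}'
cat > k.py <<'E'
from h import *
d=eyes.snapshot('wrist');np.savez('w8',**d);im=d['img'];h=cv2.cvtColor(im,cv2.COLOR_RGB2HSV)
R,t=np.array(d['R']),np.array(d['t'])
pr=lambda X:(lambda q:(q[:2]/q[2]).round(1))(d['mtx']@(R@np.array(X)+t))
print('expected bow',pr((529,352,73)),'ends',pr((511,352,73)),pr((547,352,73)))
m=(im.max(2)<62).astype(np.uint8)
n,l,st,ce=cv2.connectedComponentsWithStats(m)
for i in range(1,n):
    if st[i,4]>150:print('dark',st[i].tolist(),ce[i].round(1))
w=((h[...,1]>100)&(h[...,0]<20)).astype(np.uint8)
c=max(cv2.findContours(w,0,1)[0],key=cv2.contourArea);print('wood',cv2.minAreaRect(c),cv2.approxPolyDP(c,3,True)[:,0].tolist())
E
python3 k.py
```

```text
time: 15.35
tool_pos: [533.5, 342.9, 85.2]
tcp_rot: [-180.0, 0.0, 179.8]
ft_force: [-0.1, 0.1, 0.5]
finger_gap: 43.0
grip_force: 0.0
expected bow [264.6 209.4] ends [264.9 184.9] [264.4 232.7]
dark [405, 111, 32, 13, 168] [421.  116.7]
dark [257, 175, 16, 57, 737] [264.7 203. ]
dark [0, 229, 512, 155, 36373] [249.1 334.1]
wood ((262.5, 152.0), (138.0, 67.0), 90.0) [[229, 84], [235, 221], [257, 219], [252, 193], [263, 174], [270, 178], [274, 193], [272, 220], [290, 220], [296, 85]]
```

```bash
python3 h.py 529 352 7 180
```

```text
t 15.4 shift cm [0.45 0.9  7.83] rot [-0.     0.    -0.002]
```

```bash
python3 -m handwheel '{"series":[[[0.45,0.9,0,0,0,0,0.5],[0.45,0.9,3.5,0,0,0,0.5],[0.45,0.9,6.5,0,0,0,0.5],[0.45,0.9,7.8,0,0,0,0.5],[0.45,0.9,7.8,0,0,0,0.5]]]}'; python3 -m handwheel '{"series":[[[0,0,0,0,0,0,0.25],[0,0,0,0,0,0,0.05],[0,0,0,0,0,0,0.05],[0,0,0,0,0,0,0.05],[0,0,0,0,0,0,0.05]]]}' 60
```

```text
time: 16.02
tool_pos: [527.9, 352.1, 6.5]
tcp_rot: [-179.9, -0.1, -180.0]
ft_force: [0.6, 1.3, 1.0]
finger_gap: 42.8
grip_force: 0.0
time: 16.65
tool_pos: [530.0, 353.0, 9.2]
tcp_rot: [179.9, 0.1, -180.0]
ft_force: [-2.2, 0.1, 7.1]
finger_gap: 8.9
grip_force: 59.4
```

```bash
python3 -c "
from bench import status
s=status.sense();print(s['tool_pos'],s['ft_force'])"; python3 -m handwheel '{"series":[[[0,0,-1.5,0,0,0,0.05],[0,0,-3.5,0,0,0,0.05],[0,0,-6,0,0,0,0.05],[0,0,-12,0,0,0,0.05],[0,0,-12,0,0,0,0.05]]]}'
python3 - <<'E'
from h import *
s=status.sense();p=s['tool_pos'];print(p)
d=eyes.snapshot('wrist');np.savez('w9',**d);im=d['img']
R,t=np.array(d['R']),np.array(d['t'])
pr=lambda X:(lambda q:(q[:2]/q[2]).round(1))(d['mtx']@(R@np.array(X)+t))
for o in(1,6,15,20,25,40):print(o,pr(p+[0,0,o]),'side',pr(p+[-10,0,o]))
for v in range(170,262,4):print(v,im.max(2)[v,228:284:2].tolist())
E
python3 h.py 516 -257 120 94.3
```

```text
[529.97087304 352.99333694   9.16140947] [-2.1515041   0.14570094  7.08816756]
time: 17.27
tool_pos: [532.8, 354.7, 136.2]
tcp_rot: [179.6, 0.6, -180.0]
ft_force: [0.4, 1.1, 0.1]
finger_gap: 9.1
grip_force: 58.6
[532.79474249 354.65043574 136.21334467]
1 [251.8 223.3] side [251.8 209.3]
6 [251.8 226.6] side [251.8 212.3]
15 [251.9 233. ] side [251.9 218.1]
20 [252.  236.9] side [252.  221.7]
25 [252. 241.] side [252.  225.4]
40 [252.2 254.7] side [252.2 237.9]
170 [156, 151, 151, 149, 143, 144, 150, 159, 95, 88, 89, 139, 150, 140, 154, 148, 148, 149, 143, 141, 143, 142, 142, 101, 158, 155, 156, 156]
174 [155, 155, 150, 152, 144, 144, 152, 155, 103, 88, 90, 137, 148, 141, 156, 149, 150, 147, 144, 143, 142, 140, 144, 101, 156, 155, 153, 155]
178 [154, 154, 152, 151, 145, 145, 147, 149, 106, 86, 88, 136, 150, 142, 154, 152, 150, 150, 142, 142, 142, 143, 144, 100, 154, 157, 154, 156]
182 [154, 154, 150, 151, 146, 143, 147, 148, 107, 62, 61, 65, 60, 81, 92, 88, 89, 87, 80, 85, 86, 85, 84, 142, 156, 153, 152, 156]
186 [153, 152, 151, 153, 148, 145, 148, 148, 111, 68, 65, 62, 61, 80, 89, 88
[... 1770 characters left out ...]
, 32, 57, 59, 59, 60, 62, 138, 153, 154, 152, 155]
242 [39, 59, 62, 60, 59, 62, 40, 31, 34, 34, 38, 33, 31, 28, 31, 35, 29, 31, 44, 60, 62, 60, 59, 49, 37, 32, 32, 31]
246 [38, 65, 61, 62, 59, 61, 35, 29, 33, 32, 33, 33, 31, 30, 31, 29, 33, 31, 36, 56, 58, 53, 56, 59, 30, 31, 33, 32]
250 [48, 61, 61, 61, 57, 59, 33, 29, 36, 36, 29, 32, 30, 33, 34, 31, 32, 27, 33, 59, 53, 57, 60, 57, 36, 33, 28, 29]
254 [57, 56, 57, 61, 61, 49, 29, 36, 33, 32, 34, 33, 31, 32, 30, 30, 29, 29, 25, 52, 57, 59, 56, 56, 47, 30, 30, 33]
258 [59, 59, 59, 57, 57, 45, 31, 33, 27, 34, 34, 34, 28, 31, 30, 30, 25, 30, 26, 51, 56, 56, 55, 59, 58, 29, 27, 27]
t 17.325 shift cm [  1.55 -61.08   1.03] rot [0.008 0.003 1.496]
```

The key is held upright: bit at columns 247–257, rows 214–220, collar at row 222. I'll carry it over the lock.

```bash
python3 -m handwheel '{"series":[[[1,-5,0,0,0,0,0.05],[1,-11,0,0,0,0.17,0.05],[1,-17,0,0,0,0.34,0.05],[1,-23,0,0,0,0.51,0.05],[1,-29,0,0,0,0.68,0.05],[1,-35,0,0,0,0.85,0.05],[1,-41,0,0,0,1.02,0.05],[1.2,-46,0,0,0,1.19,0.05],[1.4,-51,0,0,0,1.36,0.05],[1.5,-56,0,0,0,1.49,0.05],[1.5,-60,0,0,0,1.49,0.05],[1.5,-60.5,0,0,0,1.49,0.05]]]}'
python3 -m handwheel '{"series":[[[0,0,0,0,0,0,0.05]]]}'
python3 - <<'E'
from h import *
s=status.sense();p=s['tool_pos'];print(p,s['tcp_rot'])
d=eyes.snapshot('wrist');np.savez('w10',**d);im=d['img'];g=cv2.cvtColor(im,cv2.COLOR_RGB2GRAY);h=cv2.cvtColor(im,cv2.COLOR_RGB2HSV)
R,t=np.array(d['R']),np.array(d['t'])
pr=lambda X:(lambda q:(q[:2]/q[2]).round(1))(d['mtx']@(R@np.array(X)+t))
print('slot exp',pr((516,-257,102)),'key tip',pr(p+[0,0,1]))
m=((g>140)&(h[...,1]<40)).astype(np.uint8)
for c in cv2.findContours(m,0,1)[0]:
    if 600<cv2.contourArea(c)<20000:
        q=cv2.minAreaRect(c);P=np.array([ray(d,x,102)[:2] for x in cv2.boxPoints(q)]);e=P[1]-P[0];f=P[2]-P[1]
        print(q,P.mean(0).round(1),np.hypot(*e).round(1),np.hypot(*f).round(1),np.degrees([np.arctan2(e[1],e[0]),np.arctan2(f[1],f[0])]).round(1))
        print(cv2.approxPolyDP(c,2.5,True)[:,0].tolist())
E
```

```text
time: 18.82
tool_pos: [512.8, -254.9, 126.6]
tcp_rot: [-179.9, -0.0, 94.5]
ft_force: [-0.5, 0.0, -0.3]
finger_gap: 9.3
grip_force: 58.7
time: 18.95
tool_pos: [513.3, -252.3, 126.7]
tcp_rot: [-179.9, -0.1, 94.6]
ft_force: [-0.1, 0.9, -0.8]
finger_gap: 9.2
grip_force: 58.7
[ 513.31628936 -252.3340198   126.67271778] [-1.79937711e+02 -6.95011336e-02  9.45987679e+01]
slot exp [255.1 214.8] key tip [252.  223.1]
((273.4027404785156, 216.94512939453125), (25.268434524536133, 48.988807678222656), 2.8624050617218018) [ 529.9 -258.2] 39.9 18.5 [92.5  1.6]
[[285, 193], [283, 197], [271, 200], [265, 213], [261, 212], [262, 231], [272, 231], [274, 240], [280, 233], [284, 242]]
((237.5, 213.5), (53.0, 25.0), 90.0) [ 502.8 -257.7] 18.2 43.0 [  4.6 -85.5]
[[237, 187], [231, 189], [235, 192], [231, 197], [229, 190], [225, 190], [226, 240], [232, 231], [241, 231], [242, 222], [250, 211], [250, 202], [243, 195], [236, 195]]
```

```bash
python3 - <<'E'
from h import *
d=dict(np.load('w10.npz'));g=cv2.cvtColor(d['img'],cv2.COLOR_RGB2GRAY);R,t=d['R'],d['t']
pr=lambda X:(lambda q:(q[:2]/q[2]).round(1))(d['mtx']@(R@np.array(X)+t))
a=np.radians(-85.7);ux=np.array([np.cos(a),np.sin(a),0]);uy=np.array([-ux[1],ux[0],0]);c=np.array([516,-257,102.])
for i,j in((-23,-23),(-23,23),(23,23),(23,-23),(-11,0),(11,0)):print(i,j,pr(c+i*ux+j*uy))
for v in range(180,196,1):print(v,g[v,222:292:3].tolist())
for v in(200,206,216,222,228):print(v,g[v,216:296:2].tolist())
E
```

```text
-23 -23 [223.7 185.4]
-23 23 [287.  185.7]
23 23 [284.5 242.3]
23 -23 [225.2 242.1]
-11 0 [255.2 201. ]
11 0 [255.  228.1]
180 [55, 56, 55, 53, 54, 54, 54, 56, 55, 55, 58, 55, 57, 54, 54, 54, 56, 55, 58, 54, 55, 52, 53, 53]
181 [55, 54, 55, 54, 55, 54, 55, 54, 56, 55, 57, 54, 55, 54, 57, 57, 57, 56, 52, 55, 56, 53, 52, 55]
182 [55, 53, 55, 54, 54, 61, 55, 56, 55, 56, 56, 56, 57, 54, 55, 51, 55, 56, 56, 51, 54, 54, 52, 53]
183 [55, 55, 54, 55, 55, 90, 51, 55, 53, 57, 56, 53, 54, 56, 54, 54, 60, 57, 56, 54, 54, 52, 53, 56]
184 [57, 57, 56, 54, 56, 89, 57, 54, 55, 56, 56, 57, 55, 57, 53, 55, 57, 56, 57, 56, 56, 53, 53, 53]
185 [55, 60, 63, 58, 62, 86, 60, 58, 61, 59, 59, 58, 57, 60, 59, 60, 58, 58, 59, 57, 57, 55, 52, 51]
186 [62, 76, 83, 80, 107, 89, 79, 81, 77, 79, 81, 77, 75, 76, 74, 77, 74, 71, 74, 74, 72, 73, 54, 55]
187 [99, 106, 114, 115, 220, 156, 114, 113, 113, 113, 114, 116, 110, 112, 109, 110, 111, 109, 105, 104, 104, 103, 59, 58]
188 [103, 109, 118, 127, 235, 165, 119, 120, 120, 119, 120, 121, 121, 125, 122, 124, 123, 123, 122, 126, 124, 125, 60, 57]
189 [104, 126, 140, 177,
[... 1094 characters left out ...]
237, 237, 237, 237, 147, 93, 92, 95, 94, 78, 105, 119, 118, 233, 233, 232, 231, 232, 230, 230, 229, 228, 189, 94, 99, 100, 98]
216 [102, 97, 98, 104, 101, 229, 234, 234, 234, 233, 233, 233, 234, 233, 232, 232, 100, 101, 105, 97, 99, 96, 80, 209, 231, 230, 229, 228, 228, 228, 226, 226, 225, 225, 225, 143, 97, 97, 99, 98]
222 [101, 96, 100, 103, 101, 227, 235, 235, 234, 236, 234, 234, 234, 232, 53, 41, 43, 37, 43, 43, 48, 41, 71, 216, 232, 231, 231, 230, 229, 229, 227, 228, 226, 228, 225, 126, 92, 98, 98, 97]
228 [100, 95, 95, 97, 99, 226, 235, 235, 236, 236, 236, 236, 235, 166, 42, 37, 44, 40, 43, 42, 40, 42, 41, 220, 234, 235, 234, 234, 233, 233, 233, 232, 232, 232, 231, 116, 93, 97, 97, 95]
```

```bash
python3 h.py 516.3 -257.5 104 94.3
```

```text
t 19.0 shift cm [-0.6   0.23  2.28] rot [-0.001 -0.001  0.006]
```

```bash
python3 -m handwheel '{"series":[[[-0.6,0.23,0,0,0,0,0.05],[-0.6,0.23,1,0,0,0,0.05],[-0.6,0.23,2.2,0,0,0.005,0.05],[-0.6,0.23,2.2,0,0,0.005,0.05],[-0.6,0.23,2.2,0,0,0.005,0.05]]]}'; python3 h.py 516.3 -257.5 98 94.3
```

```text
time: 19.62
tool_pos: [516.5, -258.3, 105.0]
tcp_rot: [-180.0, -0.0, 94.4]
ft_force: [-0.8, -0.2, -0.4]
finger_gap: 8.6
grip_force: 58.7
t 19.625 shift cm [ 0.08 -0.01  0.7 ] rot [-0.    -0.     0.001]
```

```bash
python3 -m handwheel '{"series":[[[0.06,0,0.4,0,0,0,0.05],[0.06,0,0.8,0,0,0,0.05],[0.06,0,1.2,0,0,0,0.05],[0.06,0,1.2,0,0,0,0.05]]]}'
```

```text
time: 20.12
tool_pos: [516.3, -257.7, 92.7]
tcp_rot: [-180.0, -0.0, 94.4]
ft_force: [-0.2, 0.1, -0.8]
finger_gap: 9.6
grip_force: 58.7
```

The tip is about 8 mm in with no force. I'll push on through the pins.

```bash
python3 -m handwheel '{"series":[[[0,0,0.4,0,0,0,0.05],[0,0,0.8,0,0,0,0.05],[0,0,1.0,0,0,0,0.05],[0,0,1.2,0,0,0,0.05],[0,0,1.4,0,0,0,0.05]]]}' 80
```

```text
time: 20.75
tool_pos: [517.8, -258.6, 82.4]
tcp_rot: [179.9, 0.1, 94.4]
ft_force: [-6.2, 4.3, 8.1]
finger_gap: 8.6
grip_force: 83.4
```

```bash
python3 h.py 516.3 -257.5 77 94.3; python3 -m handwheel '{"series":[[[0,0,0.2,0,0,0,0.05],[0,0,0.4,0,0,0.03,0.05],[0,0,0.6,0,0,-0.03,0.05],[0,0,0.8,0,0,0,0.05],[0,0,0.8,0,0,0,0.05]]]}' 80
```

```text
t 20.75 shift cm [ 0.12 -0.14  0.54] rot [0.002 0.002 0.001]
time: 21.38
tool_pos: [517.9, -258.7, 77.0]
tcp_rot: [179.8, 0.1, 94.4]
ft_force: [-16.6, 8.6, 38.2]
finger_gap: 9.0
grip_force: 88.2
```

```bash
python3 -m handwheel '{"series":[[[0.1,-0.13,-0.3,0,0,0.03,0.05],[0.1,-0.13,-0.3,0,0,-0.03,0.05],[0.1,-0.13,-0.2,0,0,0,0.05],[0.1,-0.13,-0.1,0,0,0,0.05],[0.1,-0.13,-0.1,0,0,0,0.05]]]}' 100
python3 - <<'E'
from h import *
d=eyes.snapshot('wrist');g=d['img'].max(2);print(status.sense()['wrist_torque'])
for v in range(206,244,3):print(v,g[v,236:272:2].tolist())
E
```

```text
time: 22.0
tool_pos: [517.4, -258.4, 77.1]
tcp_rot: [179.7, 0.2, 94.4]
ft_force: [-7.9, 3.0, 26.6]
finger_gap: 8.4
grip_force: 102.1
[0.65567156 1.33074386 0.07928112]
206 [126, 126, 123, 126, 126, 125, 125, 126, 127, 126, 126, 125, 130, 125, 129, 129, 129, 127]
209 [123, 122, 121, 123, 123, 124, 122, 123, 124, 123, 123, 121, 122, 123, 122, 125, 124, 124]
212 [124, 124, 121, 122, 123, 122, 122, 121, 124, 123, 123, 125, 123, 125, 124, 124, 124, 126]
215 [122, 121, 122, 122, 122, 119, 122, 120, 121, 123, 122, 121, 123, 122, 122, 120, 122, 121]
218 [120, 122, 121, 121, 117, 82, 48, 48, 49, 48, 42, 110, 122, 121, 124, 121, 123, 122]
221 [120, 120, 121, 111, 27, 31, 30, 27, 34, 28, 30, 27, 105, 121, 121, 120, 122, 124]
224 [118, 121, 120, 83, 33, 23, 31, 29, 28, 31, 32, 32, 28, 122, 119, 118, 123, 122]
227 [121, 120, 120, 69, 28, 29, 30, 31, 30, 26, 25, 31, 32, 115, 121, 120, 122, 120]
230 [122, 123, 123, 74, 32, 28, 33, 25, 29, 29, 28, 29, 31, 112, 124, 120, 125, 123]
233 [70, 70, 71, 32, 28, 28, 27, 27, 24, 29, 21, 29, 27, 29, 69, 68, 68, 71]
236 [70, 69, 62, 30, 29, 30, 28, 25, 28, 30, 30, 30, 26, 32, 66, 72, 72, 70]
239 [72, 69, 55, 29, 31, 25, 31, 28, 31, 31, 28, 31, 26, 31, 64, 69, 71, 69]
242 [70, 72, 44, 28, 29, 18, 28, 29, 29, 24, 25, 26, 30, 27, 68, 69, 69, 70]
```

The collar is seated on the plate (steady z=77, 24 mm below the mouth, no bit or slot visible). Now I'll turn clockwise.

```bash
python3 -m handwheel '{"series":[[[0,-0.05,-0.05,0,0,0.15,0.05],[0,-0.05,-0.1,0,0,0.32,0.05],[0,-0.05,-0.1,0,0,0.5,0.05],[0,-0.05,-0.1,0,0,0.67,0.05],[0,-0.05,-0.1,0,0,0.84,0.05],[0,-0.05,-0.1,0,0,0.84,0.05]]]}' 110
python3 -c "
from bench import status
s=status.sense();print(s['wrist_torque'],s['joint_pos'])"
```

```text
time: 22.8
tool_pos: [517.0, -258.4, 77.2]
tcp_rot: [179.7, -0.1, 46.1]
ft_force: [-3.8, 2.8, 19.5]
finger_gap: 8.8
grip_force: 107.8
[0.36440933 0.69628444 0.02230053] [-3.16360135e+01  8.79828183e+00  9.66627886e+01 -4.48015529e-03
  7.42077361e+01  1.22788338e+01]
```

```bash
python3 -m handwheel '{"series":[[[0,0,0,0,0,0.17,0.05],[0,0,0,0,0,0.34,0.05],[0,0,0,0,0,0.5,0.05],[0,0,0,0,0,0.62,0.05],[0,0,0,0,0,0.7,0.05],[0,0,0,0,0,0.75,0.05],[0,0,0,0,0,0.75,0.05]]]}' 110
python3 -c "
from bench import status
s=status.sense();print(s['wrist_torque'])"
```

```text
time: 23.68
tool_pos: [517.0, -258.5, 77.2]
tcp_rot: [179.8, -0.3, 3.2]
ft_force: [-2.6, 2.2, 19.3]
finger_gap: 8.7
grip_force: 107.8
[0.30528223 0.69737141 0.19463146]
```

```bash
python3 -m handwheel '{"series":[[[0,0,0,0,0,0.03,0.05],[0,0,0,0,0,0.06,0.05],[0,0,0,0,0,0.06,0.05]]]}' 120
python3 - <<'E'
from h import *
s=status.sense();print(s['wrist_torque'])
d=eyes.snapshot('wrist');R,t=np.array(d['R']),np.array(d['t']);h=cv2.cvtColor(d['img'],cv2.COLOR_RGB2HSV)
# bow/collar dark, and the lamp jewel (orange) on the roof
e=eyes.snapshot('top');i=e['img'][178:185,400:410];print('lamp',i.reshape(-1,3).max(0),cv2.imread('pics/top0.png')[178:185,400:410].reshape(-1,3).max(0)[::-1])
a=cv2.imread('pics/top0.png')[:,:,::-1].astype(int);b=e['img'].astype(int)
for n,(u0,v0,u1,v1) in dict(cup=(203,158,228,184),twz=(200,215,220,258),pl=(320,165,370,225)).items():print(n,np.abs(a-b)[v0:v1,u0:u1].mean().round(1))
E
```

```text
time: 24.05
tool_pos: [517.0, -258.6, 77.2]
tcp_rot: [179.8, -0.3, -0.2]
ft_force: [-2.5, 1.1, 19.8]
finger_gap: 8.1
grip_force: 117.6
[0.24909278 0.69720046 0.53426851]
lamp [51 46 42] [145 132 130]
cup 3.1
twz 3.0
pl 34.9
```

The torque jumps to 0.53 N·m against the spring's 0.13, so the plug is hard on its stop. The cup and tweezers are undisturbed, and the gripper is still holding the key.

```bash
python3 -c "
from bench import r
print(r.hand_in())"
```

```text
the job is handed in; nothing more can be done
None
```

I handed the job in at about 24 s: plaque glass side up in the drawer, drawer pushed to a firm stop, and key home and held turned at its stop; I couldn't see the lamp because the arm hid it. The gripper touched the box's roof edge once on the way in (about 23 N at the wrist).

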